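# Put the turquoise back in the latched display case

### The arm

A 6-joint arm with a two-finger parallel gripper is mounted at the origin on the work surface. World frame = base frame: x ahead of the robot, y to its left, z up, the work surface at z = 0. Lengths are in m, angles in degrees, forces in N, time in s.
With the tool pointing down it reaches from about 0.4 to 0.825 m from the base axis. Payload 7 kg.
Tool frame: the origin (TCP) lies on the centre line of the jaws, within the pads' length; the fingertips stand 14 mm ahead of it and the grasp point (between the pads) lies 5 mm behind it; z points along the fingers, y is the line along which they close (so a half turn about z gives the same grasp; the last joint's range is limited). The gripper opens to 88 mm and grips with 3 to 60 N. Pads are 19 mm wide; open, the fingers measure 130 mm over their backs; the gripper's body (78 mm by 193 mm) begins 47 mm behind the grasp point.
Start: joints at [-59.238, 20.546, 0.682, 0, -70.136, -16.507], TCP at [0.166, -0.654, 0.241] pointing down, gripper open.
Joint ranges: [-176.03, 176.03], [-82.01, 121.73], [-58.28, 71.71], [-173.87, 95.51], [-174.79, -0.11], [-173.66, 173.66]. Speed limits (degrees/s): [136.94, 136.94, 172.46, 180, 180, 180].

### API

Orientations are given as [roll, pitch, yaw] about the fixed x, y, z axes, in that order (R = Rz(yaw) Ry(pitch) Rx(roll)).
In Python, from plant import r gives the robot as it stands.
- The arm moves only by the tool send_rows, never from a script. Its argument "steps" is a list of rows, each an object with "dp": the shift along the tool's x, y, z in mm, a list of three; "roll": the turn about the tool's z in rad; "jaw": the opening in per cent of the stroke, from 0 (shut) to 100 (fully open). In form: [{"dp": [tx, ty, tz], "roll": roll, "jaw": jaw}, ...]. A call has 1 to 5 rows; each row is the pose to reach, as a shift and turn from the pose commanded when the call began, along the tool's axes at that moment; what a row does not reach only later rows make up. A row lasts 1/8 s, in which the tool goes at most 62.5 mm and 10.7 degrees, less where a joint would pass 70% of its speed; a pose out of reach is approached as far as the arm can. A call with a gripper value outside its range is refused whole. The fingers move at their own pace and stop on an object; "newtons" is the grip in N (left out, the last holds). Time passes only in rows, so rows that repeat a pose let the fingers close. It gives the time, the measured TCP pose, the force, the opening and the grip force at its end, in the units of the state.
- r.get_state(): the state, without advancing time (a new reading comes with each control period).
- r.capture(name): name is "scene" or "top"; returns a dict with "image" (420x560x3 uint8, blue, green, red), "K" (3x3 intrinsics, pixels), "rvec" (rotation vector, rad) and "tvec" (3), from world to camera coordinates, as OpenCV has them. Camera axes: x right, y down, z forward; pixel columns grow to the right and rows downward; lengths in m; the calibration is good to about 2 mm. A picture is of the moment at which its call begins. There is no depth.
- r.close_job(): hands the job in; it is judged then, once.
The state is a dict: "time_s": time; "joints": joint angles; "qd": joint speeds; "joint_torque": joint torques, N m; "tcp_pos": TCP position; "eef_rot": TCP orientation; "contact_force": force on the tool from outside, world axes, zero at the start; "moment": the same for the moment, N m; "gripper_width": finger opening in m; "gripper_force": force on a finger pad.
Only numpy, scipy, OpenCV 4.12 (cv2) and the standard library are available. Lean on these libraries where they do the work, as an engineer would, in place of code of your own. Each camera call takes 0.05 s, during which the arm holds its last target. There are 200 camera calls.

### The job

Put the turquoise on the red pad back in the display case: swing the latch lever at the front all the way out and down, then ease the lid up by its front lip and right back until it leans on its stop, neither flinging it nor letting it drop. Then set the turquoise down, not dropped, stone side up in the one empty compartment, and leave the case open and the other things on the counter where they are.

Things in the scene. Friction and masses are not known exactly. Their poses are not given: they have to be found in the camera images.
- case: (All sizes in mm.) Aluminium jewellery display case, fixed, 160 deep (x) by 280 wide (y), walls 5 thick, 55 high, lid on top. Origin: centre of its underside. x points from its front (latch, towards the robot's right) to its back (hinges), y along its width, z up. On its floor, 12 high, six black compartments (2 front to back, 3 across), each outside 74 (x) by 88.5 (y), 16 high, walls 2.
- latch (a joint): Angle of the latch lever about the pin at latch_pivot: 0 = upright and shut, claw over the lid's lip (the lid lifts no more than 2 mm); it grows as the lever's top swings out, away from the case, and down; 1.6 = stop, just past level. Starts at 0 to 0.06; the lid is free from 0.25 on. Friction of about 1 N at the tab: it stays where it is left.
- latch_pivot (a point): Point on the latch's pin, at mid width, fixed on the case 6 in front of its front wall and 25 above the counter (axes as the case's).
- latch_tab (a point): Middle of the inner (case-side) face of the latch's thumb tab, 55 from the pin. Steel plate 44 wide (y), 4 thick, red inlay outside. Upright, its inner face is 11 in front of the pin, its top edge 68 above the pin (93 above the counter). A claw, 40 to 44 above the pin, reaches 9 from the plate over the lip; above it the tab is clear. Axes turn with the lever; at 0 as the case's.
- lid (a joint): Angle of the lid about its hinge line at the case's back: 0 = shut, 1.57 = upright, 1.92 = its stop, leaning back. About 0.4 kg; it takes 2 to 3 N at the lip to raise it; let go before upright it falls shut; beyond about 1.75 it leans back onto the stop by itself.
- lid_hinge (a point): Point on the lid's hinge line, at mid width, fixed on the case: 80 behind its centre, 55.5 above the counter. The hinge line is the case's y.
- lid_lip (a point): Lower front edge of the lid, at mid width, 174 from the hinge line, 55.5 above the counter when shut. The lid: aluminium frame 280 wide, 8 thick, round a clear pane; its front rail overhangs the case's front wall by 14 over the whole width, a lip that a fingertip can hook from below on either side of the latch. Axes turn with the lid; at 0 as the case's.
- turquoise: The piece to put back: oval turquoise in a silver bezel, 44 long (x) by 30 wide (y), 13 high, about 45 g; the bezel is the lower 8, with upright sides and round ends. Origin: centre of its underside; z points out of the stone's domed side. It starts on the red pad, stone up.
- free_place (a point): Centre of the floor of the one empty compartment (blue lining, the others hold stones), 14 above the counter. Inside 70 (x) by 84.5 (y), walls 14 high above this floor; axes as the case's. Any of the six compartments may be the empty one.
- pad: Dark red serving pad, fixed, 110 x 110, 5 thick. Origin: centre of its underside.
- ring_cone: Bystander: wooden ring cone with a brass ring, 44 across, 75 high, loose on the counter left of the case. Origin: centre of its underside.
- loupe: Bystander: black folded loupe, about 57 x 24 x 18 high, loose on the counter between the case and the tin. Origin: centre of the underside of its black part.
- polish_tin: Bystander: round white tin with a green lid, 64 across, 32 high, loose on the counter beyond the pad. Origin: centre of its underside.
Mind the look-alikes: they are no part of the job. What is shaped like the turquoise but brown or green is not meant.

How it is judged (in metres and radians):
On the way, in this order (a step that is already met when the one before it is completed fails the run):
1. the latch lever is swung out and down with the lid still shut (value of joint latch above 1.2 rad and value of joint lid below 0.1 rad), for 0.1 s.
2. the lid is open, leaning back (value of joint lid above 1.7 rad), for 0.2 s.
3. the turquoise is set down in the empty compartment while still held: its underside within 12 mm of the floor (x of turquoise in the frame of free_place between -0.026 and 0.026 m and y of turquoise in the frame of free_place between -0.034 and 0.034 m and z of turquoise in the frame of free_place below 0.012 m and contact force between the fingers and turquoise above 0.3 N), for 0.05 s.
At the end, for the whole second after the job is handed in: The latch is still swung down (over 1.2 rad), the lid open and leaning back (over 1.7 rad), and the turquoise lies flat and still, stone side up (within 0.2 rad), on the floor of the empty compartment (within 26 mm of its centre in x, 34 mm in y, underside within 4 mm of the floor) (value of joint latch above 1.2 rad and value of joint lid above 1.7 rad and x of turquoise in the frame of free_place between -0.026 and 0.026 m and y of turquoise in the frame of free_place between -0.034 and 0.034 m and z of turquoise in the frame of free_place below 0.004 m and angle between turquoise's own z axis and vertical below 0.2 rad and linear speed of turquoise below 0.02 m/s); the robot touches nothing.
It fails at once if the ring cone is moved more than 30 mm (distance of ring_cone from where it was at the start of the episode above 0.03 m).
It fails at once if the loupe is moved more than 30 mm (distance of loupe from where it was at the start of the episode above 0.03 m).
It fails at once if the polish tin is moved more than 30 mm (distance of polish_tin from where it was at the start of the episode above 0.03 m).
It fails at once if the lid swings faster than 2.5 rad/s (flung open or dropped) (velocity of joint lid above 2.5 rad/s or velocity of joint lid below -2.5 rad/s).
It also fails if it takes over 64 s, if anything falls off the work surface, if the arm or the gripper's body presses on something with over 40 N, if the wrist force passes 120 N, or if a joint passes its speed limit or range.

## Working session

There is one attempt and no reset: what is moved stays moved. The work goes in short steps, Python scripts to look and compute and a tool call to move; the robot and the scene stay as the last step left them, time stands still between calls to the robot, and variables do not carry over. Pictures are saved under pics/ and viewed, at most 10 in all, crops included, and the job is handed in when it is done.

Besides the shell and the picture viewer there is one more tool, called after ">>>" as name(argument=value, ...) on one line, values as JSON. send_rows: Moves the arm, as the interface text tells. Its arguments: {"type":"object","properties":{"steps":{"type":"array","items":{"type":"object","properties":{"dp":{"type":"array","items":{"type":"number"}},"roll":{"type":"number"},"jaw":{"type":"number"}}}},"newtons":{"type":"number"}},"required":["steps"]}

```bash
ls; mkdir -p pics; python3 - <<'E'
from plant import r
import cv2,json,numpy as np
print(r.get_state())
for n in("scene","top"):
    c=r.capture(n); cv2.imwrite(f"pics/{n}0.png",c["image"])
    np.savez(f"{n}0.npz",**c)
    R=cv2.Rodrigues(np.array(c["rvec"]))[0]; print(n,-R.T@np.array(c["tvec"]).ravel(),R[2])
E
```

```text
pics
{'time_s': 0.0, 'joints': array([-5.92375139e+01,  2.05888576e+01,  6.34349953e-01, -1.90897242e-02,
       -7.01357091e+01, -1.65066079e+01]), 'qd': array([-0.06734016, -0.09024279,  0.04755818, -0.00231963, -0.00045117,
        0.00374527]), 'joint_torque': array([ 4.75655488e-04, -5.82716489e+01,  2.93056941e+01,  6.99678987e+00,
        7.00867851e-03, -1.89024017e-04]), 'tcp_pos': array([ 0.16607529, -0.65377598,  0.23965938]), 'eef_rot': array([ 1.79908402e+02, -8.42906423e-03, -1.65750616e+02]), 'contact_force': array([0.50422745, 1.23533515, 0.96753458]), 'moment': array([-0.00515054,  0.04557822, -0.01972114]), 'gripper_force': 0.0, 'gripper_width': 0.08766590087245556}
scene [ 0.86829089 -0.40515564  0.87842205] [-0.35380041  0.40579454 -0.84270758]
top [ 0.28134224 -0.01298023  1.29021737] [ 0.19772531 -0.01707495 -0.98010874]
```

View pics/scene0.png

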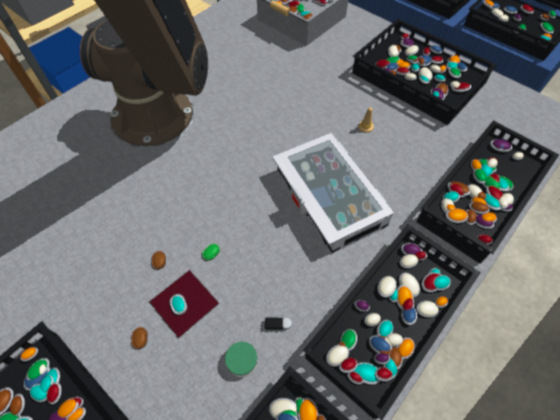

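View pics/top0.png

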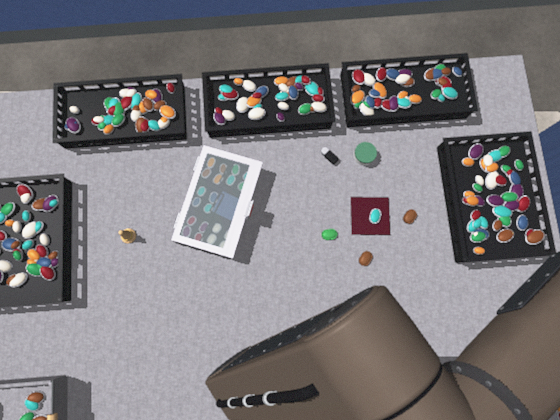

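The scene picture shows the case (lid corners about (275,155), (333,135), (390,210), (330,245)) with its red latch tab at (295,200), and the turquoise on the pad at (179,303). The top picture shows the lid at (174..262, 147..258), the blue lining at (227,205), the latch at about (262,217) and the turquoise at (375,216).

```bash
cat > h.py <<'E'
import cv2,numpy as np
def proj(c,P):
    return cv2.projectPoints(np.atleast_2d(np.array(P,float)),c["rvec"],c["tvec"],c["K"],None)[0][:,0]
def ray(c,px,z):
    R=cv2.Rodrigues(np.array(c["rvec"]))[0]; C=-R.T@np.array(c["tvec"]).ravel()
    d=(R.T@np.linalg.inv(c["K"])@np.c_[np.atleast_2d(px),np.ones(len(np.atleast_2d(px)))].T).T
    return C+d*((z-C[2])/d[:,2])[:,None]
def blob(m,k=0):
    cs=sorted(cv2.findContours(m.astype(np.uint8)*255,cv2.RETR_EXTERNAL,cv2.CHAIN_APPROX_NONE)[0],key=cv2.contourArea)
    return cs[-1-k]
E
python3 - <<'E'
from h import *
boxes={"top":dict(case=(165,140,275,265),pad=(345,190,395,240),blue=(205,185,245,225),cone=(115,225,140,245),tin=(350,140,380,170),loupe=(318,145,342,168)),
"scene":dict(case=(268,128,400,252),pad=(145,268,222,340),blue=(300,175,340,215),cone=(355,105,380,135),tin=(220,338,262,380),loupe=(262,314,294,332))}
for n in("scene","top"):
    c=dict(np.load(f"{n}0.npz")); im=c["image"]; hsv=cv2.cvtColor(im,cv2.COLOR_BGR2HSV); H,S,V=[hsv[...,i].astype(int) for i in range(3)]
    def sub(k,m):
        x0,y0,x1,y1=boxes[n][k]; o=np.zeros_like(m); o[y0:y1,x0:x1]=m[y0:y1,x0:x1]; return o
    k=blob(sub("case",(V>195)&(S<40))); hull=cv2.convexHull(k)
    q=cv2.approxPolyDP(hull,6,True)[:,0]; print(n,"lid",q.tolist(),cv2.contourArea(hull),"\n",ray(c,q,.0635).round(4))
    rct=cv2.boxPoints(cv2.minAreaRect(ray(c,hull[:,0],.0635)[:,:2].astype(np.float32))); print(" rect",rct.round(4).tolist(),np.linalg.norm(rct-np.roll(rct,1,0),axis=1))
    tq=blob(sub("pad",(H>80)&(H<100)&(S>90))); w=ray(c,tq[:,0],.012); e=cv2.fitEllipse((w[:,:2]*1000).astype(np.float32)); print(" turq",e)
    pd=blob(sub("pad",((H>165)|(H<10))&(S>120)&(V<140))); w=ray(c,pd[:,0],.005); print(" pad",cv2.minAreaRect((w[:,:2]*1000).astype(np.float32)))
    bl=sub("blue",(H>95)&(H<125)&(S>70)); b=blob(bl); print(" blue",cv2.minAreaRect((ray(c,b[:,0],.014)[:,:2]*1000).astype(np.float32)))
    g=blob(sub("tin",(H>55)&(H<90)&(S>60))); print(" tin",cv2.minEnclosingCircle((ray(c,g[:,0],.032)[:,:2]*1000).astype(np.float32)))
    for kk in("cone","loupe"):
        x0,y0,x1,y1=boxes[n][kk]; print(kk,ray(c,[((x0+x1)/2,(y0+y1)/2)],.01).round(3))
    red=((H>172)|(H<6))&(S>150); 
    if n=="scene":
        x0,y0,x1,y1=285,185,310,215; o=np.zeros_like(red);o[y0:y1,x0:x1]=red[y0:y1,x0:x1]; kk=blob(o); print("red inlay",kk[:,0].mean(0),len(kk),ray(c,kk[:,0].mean(0),.08))
    else:
        x0,y0,x1,y1=250,190,290,240; o=np.zeros_like(red);o[y0:y1,x0:x1]=red[y0:y1,x0:x1]; print(o.sum())
E
```

```text
scene lid [[331, 133], [392, 212], [329, 242], [273, 156]] 6796.5 
 [[ 0.4669  0.2419  0.0635]
 [ 0.7246  0.1406  0.0635]
 [ 0.6627 -0.0182  0.0635]
 [ 0.4041  0.0823  0.0635]]
 rect [[0.4025999903678894, 0.08110000193119049], [0.6642000079154968, -0.019700000062584877], [0.7278000116348267, 0.1454000025987625], [0.46619999408721924, 0.24619999527931213]] [0.17688937 0.28037247 0.17688937 0.28037244]
 turq ((495.5813903808594, -328.01776123046875), (23.458677291870117, 37.87863540649414), 71.0451889038086)
 pad ((499.9793395996094, -317.296875), (105.95838165283203, 104.9845199584961), 85.04520416259766)Traceback (most recent call last):
  File "<stdin>", line 13, in <module>
  File "h.py", line 10, in blob
    return cs[-1-k]
           ~~^^^^^^
IndexError: list index out of range
```

```bash
python3 - <<'E'
from h import *
boxes={"top":dict(case=(165,140,275,265),pad=(345,190,395,240),blue=(205,185,245,225),tin=(350,140,380,170)),
"scene":dict(case=(268,128,400,252),pad=(145,268,222,340),blue=(305,180,335,210),tin=(220,338,262,380))}
for n in("scene","top"):
    c=dict(np.load(f"{n}0.npz")); im=c["image"]; hsv=cv2.cvtColor(im,cv2.COLOR_BGR2HSV); H,S,V=[hsv[...,i].astype(int) for i in range(3)]
    def sub(b,m):
        x0,y0,x1,y1=b; o=np.zeros_like(m); o[y0:y1,x0:x1]=m[y0:y1,x0:x1]; return o
    B=boxes[n]
    def rect(k,z): return cv2.minAreaRect((ray(c,k[:,0],z)[:,:2]*1000).astype(np.float32))
    k=blob(sub(B["case"],(V>195)&(S<40))); print(n,"lid",rect(cv2.convexHull(k),.0635))
    tq=blob(sub(B["pad"],(H>80)&(H<100)&(S>90))); print(" turq",cv2.fitEllipse((ray(c,tq[:,0],.014)[:,:2]*1000).astype(np.float32)))
    print(" pad",rect(blob(sub(B["pad"],((H>165)|(H<10))&(S>120)&(V<140))),.005))
    bc=(320,195) if n=="scene" else (227,205); print(" bluehsv",hsv[bc[1],bc[0]],ray(c,[bc],.014).round(3))
    ref=hsv[bc[1],bc[0]].astype(int); m=(abs(H-ref[0])<6)&(abs(S-ref[1])<25)&(abs(V-ref[2])<25); b=blob(sub(B["blue"],m)); print(" blue",rect(b,.014))
    print(" tin",rect(blob(sub(B["tin"],(H>55)&(H<90)&(S>60))),.032)[:2])
    pts=dict(scene=dict(cone=(366,130),loupe=(275,323),green=(211,252),brown=(159,259),brown2=(140,337)),top=dict(cone=(127,236),loupe=(330,156),green=(330,234),brown=(365,257),brown2=(409,216)))[n]
    for q,p in pts.items(): print(" ",q,ray(c,[p],.008)[0].round(3))
    red=((H>170)|(H<8))&(S>120); o=sub((285,185,310,215) if n=="scene" else (245,190,290,240),red)
    if o.any(): kk=np.argwhere(o)[:,::-1]; print(" red",len(kk),kk.mean(0),ray(c,[kk.mean(0)],.08))
    cv2.imwrite(f"pics/z_{n}.png",cv2.resize(im[125:265,160:290] if n=="top" else im[125:255,260:400],None,fx=4,fy=4,interpolation=cv2.INTER_CUBIC))
E
```

```text
scene lid ((565.2357177734375, 113.27055358886719), (176.8893585205078, 280.3724365234375), 68.92847442626953)
 turq ((496.4417419433594, -328.19580078125), (23.404529571533203, 37.791202545166016), 71.04521942138672)
 pad ((499.9793395996094, -317.296875), (105.95838165283203, 104.9845199584961), 85.04520416259766)
 bluehsv [105  62 147] [[0.551 0.096 0.014]]
 blue ((560.0266723632812, 99.58045196533203), (49.371490478515625, 63.29319763183594), 60.533294677734375)
 tin ((681.3410034179688, -321.4935302734375), (61.41798782348633, 61.20183563232422))
  cone [0.507 0.361 0.008]
  loupe [ 0.682 -0.22   0.008]
  green [ 0.457 -0.195  0.008]
  brown [ 0.38  -0.287  0.008]
  brown2 [ 0.49  -0.428  0.008]
 red 36 [294.91666667 199.94444444] [[0.53979165 0.0085438  0.08      ]]
top lid ((565.6595458984375, 107.1959228515625), (187.02606201171875, 282.77880859375), 69.14482879638672)
 turq ((496.6894226074219, -330.6971435546875), (21.6247615814209, 34.216094970703125), 68.12867736816406)
 pad ((498.1558532714844, -319.20428466796875), (106.74270629882812, 104.87377166748047), 85.40613555908203)
 bluehsv [109  47 170] [[0.56  0.086 0.014]]
 blue ((559.6049194335938, 88.05818176269531), (61.66484069824219, 68.98067474365234), 60.553199768066406)
 tin ((680.0274658203125, -321.74774169921875), (59.695369720458984, 59.65253829956055))
  cone [0.494 0.374 0.008]
  loupe [ 0.684 -0.223  0.008]
  green [ 0.455 -0.199  0.008]
  brown [ 0.382 -0.29   0.008]
  brown2 [ 0.488 -0.429  0.008]
```

View pics/z_scene.png

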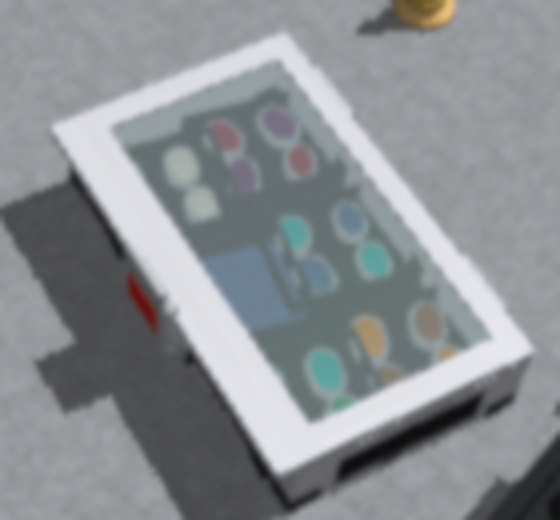

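The zoomed scene shows the shut lid, the red latch inlay at the middle of the front, and the blue-lined empty compartment as the front middle one (zoom (255,285)). That gives a case centre near (0.567, 0.118), with its x axis at about 69° in the world. I'll move above the latch next.

>>> send_rows(steps=[{"dp": [-532,584,40],"roll": -0.956,"jaw": 0},{"dp": [-532,584,40],"roll": -0.956,"jaw": 0},{"dp": [-532,584,40],"roll": -0.956,"jaw": 0},{"dp": [-532,584,40],"roll": -0.956,"jaw": 0},{"dp": [-532,584,40],"roll": -0.956,"jaw": 0}])

```text
time_s: 0.72
tcp_pos: [0.3136, -0.377, 0.2245]
eef_rot: [-180.0, 0.0, -111.7]
contact_force: [1.2, 0.3, 0.6]
gripper_width: 0.043
gripper_force: 0.0
```

```bash
cat > go.py <<'E'
import sys,numpy as np
from plant import r
C=np.array([.567,.118]); a=np.radians(69); u=np.array([np.cos(a),np.sin(a)]); v=np.array([-u[1],u[0]])
def st():
    s=r.get_state(); p=s["tcp_pos"]; d=p[:2]-C
    print("t",round(s["time_s"],2),"p",p.round(4),"case xy",(1000*np.array([d@u,d@v])).round(1),"rot",s["eef_rot"].round(1),"F uvz",(np.r_[s["contact_force"][:2]@u,s["contact_force"][:2]@v,s["contact_force"][2]]).round(1),"w",s["gripper_width"],"j6",s["joints"][5].round(1)); return s
def rel(s,t,yaw):
    R=__import__("cv2").Rodrigues
    from scipy.spatial.transform import Rotation as Ro
    M=Ro.from_euler("xyz",s["eef_rot"],degrees=True).as_matrix()
    print("dp mm",(1000*M.T@(np.array(t)-s["tcp_pos"])).round(1),"roll",round(-np.radians((yaw-s["eef_rot"][2]+180)%360-180),3))
if __name__=="__main__":
    s=st(); A=list(map(float,sys.argv[1:]))
    if A: rel(s,np.r_[C+A[0]*u/1000+A[1]*v/1000,A[2]/1000],A[3])
E
python3 go.py -80 0 200 -111
```

```text
t 0.72 p [ 0.3136 -0.377   0.2245] case xy [-552.9   59.2] rot [-180.     0.  -111.7] F uvz [ 0.7 -1.1  0.6] w 0.04301366593717531 j6 5.5
dp mm [-473.6  -53.5   24.6] roll -0.012
```

>>> send_rows(steps=[{"dp": [-474,-53,25],"roll": -0.012,"jaw": 0},{"dp": [-474,-53,25],"roll": -0.012,"jaw": 0},{"dp": [-474,-53,25],"roll": -0.012,"jaw": 0},{"dp": [-474,-53,25],"roll": -0.012,"jaw": 0},{"dp": [-474,-53,25],"roll": -0.012,"jaw": 0}])

```text
time_s: 1.35
tcp_pos: [0.462, -0.1023, 0.2084]
eef_rot: [-180.0, 0.0, -111.3]
contact_force: [1.1, -1.0, -0.3]
gripper_width: 0.0009
gripper_force: 0.0
```

```bash
python3 go.py -80 0 130 -111
```

```text
t 1.35 p [ 0.462  -0.1023  0.2084] case xy [-243.3   19.1] rot [-180.     0.  -111.3] F uvz [-0.5 -1.4 -0.3] w 0.0008579876313399934 j6 -32.7
dp mm [-163.4  -18.1   78.5] roll -0.006
```

>>> send_rows(steps=[{"dp": [-163,-18,40],"roll": -0.006,"jaw": 0},{"dp": [-163,-18,40],"roll": -0.006,"jaw": 0},{"dp": [-163,-18,40],"roll": -0.006,"jaw": 0},{"dp": [-163,-18,78],"roll": -0.006,"jaw": 0},{"dp": [-163,-18,78],"roll": -0.006,"jaw": 0}])

```text
time_s: 1.98
tcp_pos: [0.5355, 0.0406, 0.1277]
eef_rot: [179.7, -0.2, -111.0]
contact_force: [0.4, 0.2, 1.0]
gripper_width: 0.0006
gripper_force: 0.0
```

```bash
python3 - <<'E'
from go import *
from h import *
s=st()
c=r.capture("scene"); np.savez("s1.npz",**c)
p=proj(c,[s["tcp_pos"],np.r_[C-.097*u,.093],np.r_[C-.094*u,.0635]]); print(p.round(1))
cv2.imwrite("pics/s1.png",cv2.resize(c["image"][80:250,210:400],None,fx=4,fy=3.5,interpolation=cv2.INTER_CUBIC))
E
```

```text
t 1.98 p [0.5355 0.0406 0.1277] case xy [-83.5   1.7] rot [ 179.7   -0.2 -111. ] F uvz [ 0.3 -0.3  1. ] w 0.0005650126501778343 j6 -46.2
[[303.2 178.4]
 [297.9 190. ]
 [298.6 196.6]]
```

View pics/s1.png

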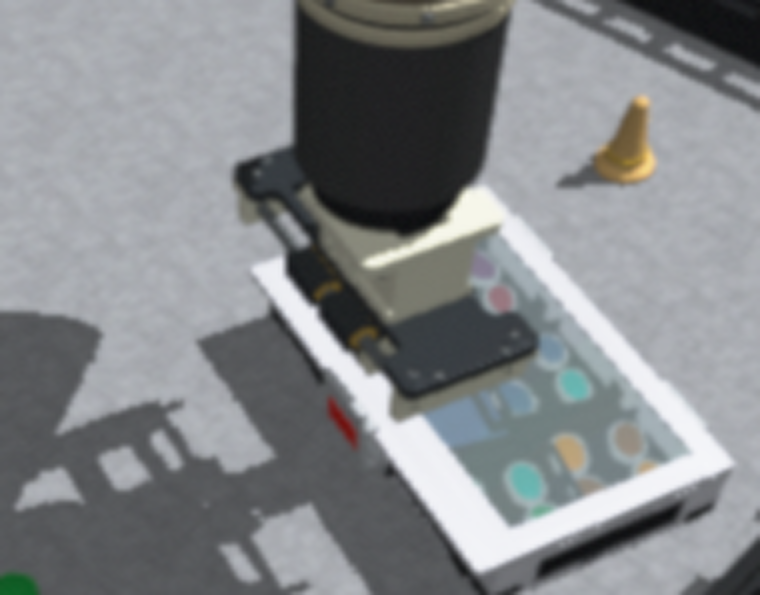

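The picture shows the closed gripper over the case front, with the red inlay at image pixel (296,201) just outside the fingers. Next I lower behind the tab and push it out and down.

>>> send_rows(steps=[{"dp": [-4,-2,20],"roll": 0,"jaw": 0},{"dp": [-4,-2,40],"roll": 0,"jaw": 0},{"dp": [-4,-2,42],"roll": 0,"jaw": 0},{"dp": [-4,-2,42],"roll": 0,"jaw": 0}])

```text
time_s: 2.52
tcp_pos: [0.5416, 0.0438, 0.0898]
eef_rot: [-179.9, 0.1, -111.0]
contact_force: [0.3, 0.4, -0.4]
gripper_width: 0.0004
gripper_force: 0.0
```

```bash
python3 go.py
```

```text
t 2.52 p [0.5416 0.0438 0.0898] case xy [-78.4  -2.9] rot [-1.799e+02  1.000e-01 -1.110e+02] F uvz [ 0.4 -0.1 -0.4] w 0.00041644159734960287 j6 -46.3
```

>>> send_rows(steps=[{"dp": [12,2,2],"roll": 0,"jaw": 0},{"dp": [22,2,2],"roll": 0,"jaw": 0},{"dp": [31,2,4],"roll": 0,"jaw": 0},{"dp": [41,2,9],"roll": 0,"jaw": 0},{"dp": [51,2,15],"roll": 0,"jaw": 0}])

```text
time_s: 3.15
tcp_pos: [0.5206, -0.0036, 0.0731]
eef_rot: [-180.0, 0.0, -111.0]
contact_force: [1.1, 1.9, -1.4]
gripper_width: 0.0005
gripper_force: 1.8
```

```bash
python3 go.py
```

```text
t 3.15 p [ 0.5206 -0.0036  0.0731] case xy [-130.2   -0.3] rot [-180.    0. -111.] F uvz [ 2.2 -0.4 -1.4] w 0.0005165699905668574 j6 -42.2
```

>>> send_rows(steps=[{"dp": [8,0,9],"roll": 0,"jaw": 0},{"dp": [13,0,19],"roll": 0,"jaw": 0},{"dp": [16,0,30],"roll": 0,"jaw": 0},{"dp": [16,0,40],"roll": 0,"jaw": 0},{"dp": [16,0,46],"roll": 0,"jaw": 0}])

```text
time_s: 3.78
tcp_pos: [0.5149, -0.0179, 0.0266]
eef_rot: [180.0, -0.0, -111.0]
contact_force: [-2.4, 1.1, 13.8]
gripper_width: 0.0006
gripper_force: 7.5
```

```bash
python3 go.py
```

```text
t 3.77 p [ 0.5149 -0.0179  0.0266] case xy [-1.455e+02 -1.000e-01] rot [ 180.   -0. -111.] F uvz [ 0.2  2.6 13.8] w 0.0006292168165121842 j6 -40.9
```

>>> send_rows(steps=[{"dp": [0,0,-18],"roll": 0,"jaw": 0},{"dp": [-5,0,-35],"roll": 0,"jaw": 0},{"dp": [-30,0,-35],"roll": 0,"jaw": 0},{"dp": [-34,0,-35],"roll": 0,"jaw": 0},{"dp": [-36,0,-35],"roll": 0,"jaw": 0}])

```text
time_s: 4.4
tcp_pos: [0.5276, 0.0158, 0.062]
eef_rot: [180.0, -0.0, -111.0]
contact_force: [0.7, 0.1, -0.4]
gripper_width: 0.0002
gripper_force: 0.0
```

```bash
python3 - <<'E'
from go import *
from h import *
s=st()
c=r.capture("scene"); np.savez("s2.npz",**c)
cv2.imwrite("pics/s2.png",cv2.resize(c["image"][110:250,230:370],None,fx=4,fy=4,interpolation=cv2.INTER_CUBIC))
E
```

```text
t 4.4 p [0.5276 0.0158 0.062 ] case xy [-109.5    0.2] rot [ 180.   -0. -111.] F uvz [ 0.3 -0.6 -0.4] w 0.00021733191904291414 j6 -44.0
```

View pics/s2.png

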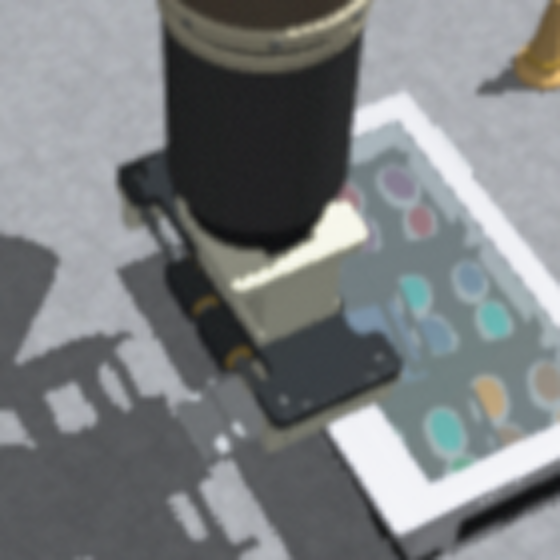

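The lever is down: the grey plate lies level at image (280,212). Next I press the fingers onto the lip edge.

>>> send_rows(steps=[{"dp": [-2,0,0],"roll": 0,"jaw": 0},{"dp": [-4,0,0],"roll": 0,"jaw": 0},{"dp": [-6,0,0],"roll": 0,"jaw": 0},{"dp": [-6,0,0],"roll": 0,"jaw": 0}])

```text
time_s: 4.95
tcp_pos: [0.5297, 0.0203, 0.0623]
eef_rot: [180.0, -0.1, -111.0]
contact_force: [0.8, -5.4, 1.2]
gripper_width: 0.0009
gripper_force: 2.7
```

>>> send_rows(steps=[{"dp": [-1,0,0],"roll": 0,"jaw": 0},{"dp": [-2,0,0],"roll": 0,"jaw": 0},{"dp": [-2,0,0],"roll": 0,"jaw": 0}])

```text
time_s: 5.32
tcp_pos: [0.5296, 0.0204, 0.0623]
eef_rot: [179.9, -0.3, -111.0]
contact_force: [1.6, -14.4, 2.4]
gripper_width: 0.0001
gripper_force: 6.8
```

>>> send_rows(steps=[{"dp": [-1,0,0],"roll": 0,"jaw": 0},{"dp": [-1,0,-1],"roll": 0,"jaw": 0},{"dp": [-1,0,-2],"roll": 0,"jaw": 0},{"dp": [-1,0,-3],"roll": 0,"jaw": 0},{"dp": [-1,0,-3],"roll": 0,"jaw": 0}])

```text
time_s: 5.95
tcp_pos: [0.5296, 0.0206, 0.0649]
eef_rot: [179.9, -0.3, -111.0]
contact_force: [2.3, -19.1, -1.0]
gripper_width: 0.0007
gripper_force: 8.3
```

```bash
python3 - <<'E'
from go import *
from h import *
s=st()
def cor(c): 
    im=c["image"]; hsv=cv2.cvtColor(im,cv2.COLOR_BGR2HSV); m=((hsv[...,2]>195)&(hsv[...,1]<40)); return m
c=r.capture("scene"); np.savez("s3.npz",**c); a=dict(np.load("s2.npz"))
d=cv2.absdiff(c["image"],a["image"]).sum(2); print((d[200:250,300:360]>40).sum(),(d>40).sum())
g=lambda c:cv2.cvtColor(c["image"][205:250,310:395],cv2.COLOR_BGR2GRAY).astype(np.float32)
print(cv2.phaseCorrelate(g(a),g(c)), [proj(c,[np.r_[C-.094*u-.14*v,z]]).round(1) for z in(.0635,.0665)])
E
```

```text
t 5.95 p [0.5296 0.0206 0.0649] case xy [-104.3    0. ] rot [ 179.9   -0.3 -111. ] F uvz [-17.  -9.  -1.] w 0.000741336526782691 j6 -44.8
297 6649
((0.1659586064844234, 0.39995525731109893), 1.0070472804410957) [array([[329. , 242.9]]), array([[329.1, 242.2]])]
```

>>> send_rows(steps=[{"dp": [0,0,-1],"roll": 0,"jaw": 0},{"dp": [0,0,-2],"roll": 0,"jaw": 0},{"dp": [0,0,-2],"roll": 0,"jaw": 0}])

```text
time_s: 6.38
tcp_pos: [0.5296, 0.0207, 0.0669]
eef_rot: [179.9, -0.3, -111.0]
contact_force: [3.4, -18.5, -1.8]
gripper_width: 0.0004
gripper_force: 8.1
```

```bash
cat > edge.py <<'E'
from h import *
def edge(c,cols=range(318,328),r0=215,r1=250):
    g=cv2.GaussianBlur(cv2.cvtColor(c["image"],cv2.COLOR_BGR2GRAY),(3,3),0).astype(float); o=[]
    for x in cols:
        p=g[r0:r1,x]; i=np.argmin(np.diff(p)); 
        d=-np.diff(p)[max(i-3,0):i+4]; d[d<0]=0; o.append((d*np.arange(max(i-3,0),max(i-3,0)+len(d))).sum()/d.sum()+r0+.5)
    return np.round(o,2)
E
python3 - <<'E'
from go import *
from edge import *
s=st(); c=r.capture("scene"); np.savez("s4.npz",**c)
for n in("s2","s3","s4"): print(n,edge(dict(np.load(n+".npz"))))
E
```

```text
t 6.38 p [0.5296 0.0207 0.0669] case xy [-104.2   -0. ] rot [ 179.9   -0.3 -111. ] F uvz [-16.1  -9.8  -1.8] w 0.0003853504577659529 j6 -44.8
s2 [227.05 228.5  230.18 231.67 233.37 234.9  236.66 238.37 239.69 241.1 ]
s3 [226.52 228.09 229.53 231.14 232.61 234.36 235.78 237.43 238.8  240.63]
s4 [225.72 227.42 228.79 230.48 232.29 233.74 235.44 236.76 238.55 239.75]
```

>>> send_rows(steps=[{"dp": [-0.5,-1,0],"roll": 0,"jaw": 0},{"dp": [-1,-2,0],"roll": 0,"jaw": 0},{"dp": [-1,-2,0],"roll": 0,"jaw": 0}])

```text
time_s: 6.8
tcp_pos: [0.5298, 0.0206, 0.066]
eef_rot: [179.7, -0.4, -111.1]
contact_force: [-2.9, -15.8, -2.4]
gripper_width: 0.0003
gripper_force: 8.1
```

```bash
python3 - <<'E'
from go import *
from edge import *
s=st(); c=r.capture("scene"); np.savez("s5.npz",**c)
for n in("s4","s5"): print(n,edge(dict(np.load(n+".npz"))))
E
```

```text
t 6.8 p [0.5298 0.0206 0.066 ] case xy [-1.043e+02 -1.000e-01] rot [ 179.7   -0.4 -111.1] F uvz [-15.8  -3.   -2.4] w 0.00032557163140370485 j6 -44.7
s4 [225.72 227.42 228.79 230.48 232.29 233.74 235.44 236.76 238.55 239.75]
s5 [225.88 227.57 229.23 230.66 232.33 233.73 235.53 237.32 238.69 240.12]
```

>>> send_rows(steps=[{"dp": [-1,0,-5],"roll": 0,"jaw": 0},{"dp": [-1.6,0,-11],"roll": 0,"jaw": 0},{"dp": [-2.4,0,-18],"roll": 0,"jaw": 0},{"dp": [-3.5,0,-25],"roll": 0,"jaw": 0},{"dp": [-4.5,0,-30.5],"roll": 0,"jaw": 0}])

```text
time_s: 7.48
tcp_pos: [0.5311, 0.0242, 0.0969]
eef_rot: [179.7, -0.5, -111.1]
contact_force: [-3.8, -18.1, 1.0]
gripper_width: 0.0001
gripper_force: 9.1
```

```bash
python3 - <<'E'
from go import *
from edge import *
s=st(); c=r.capture("scene"); np.savez("s6.npz",**c)
for n in("s5","s6"): print(n,edge(dict(np.load(n+".npz"))))
E
```

```text
t 7.47 p [0.5311 0.0242 0.0969] case xy [-1.005e+02 -1.000e-01] rot [ 179.7   -0.5 -111.1] F uvz [-18.3  -2.9   1. ] w 5.7413148776749845e-05 j6 -45.0
s5 [225.88 227.57 229.23 230.66 232.33 233.73 235.53 237.32 238.69 240.12]
s6 [216.56 216.49 217.23 218.41 219.76 221.41 222.78 224.42 225.79 227.43]
```

>>> send_rows(steps=[{"dp": [-2,0,-8],"roll": 0,"jaw": 0},{"dp": [-4,0,-17],"roll": 0,"jaw": 0},{"dp": [-7,0,-25],"roll": 0,"jaw": 0},{"dp": [-10,0,-33],"roll": 0,"jaw": 0},{"dp": [-14,0,-41],"roll": 0,"jaw": 0}])

```text
time_s: 8.15
tcp_pos: [0.5363, 0.0375, 0.1383]
eef_rot: [179.7, -0.5, -111.1]
contact_force: [-6.8, -15.6, 5.7]
gripper_width: 0.0003
gripper_force: 8.6
```

```bash
python3 - <<'E'
from go import *
s=st()
E
```

```text
t 8.15 p [0.5363 0.0375 0.1383] case xy [-86.2  -0.2] rot [ 179.7   -0.5 -111.1] F uvz [-17.    0.7   5.7] w 0.00032344919960365756 j6 -46.2
```

>>> send_rows(steps=[{"dp": [-3.5,0,-8],"roll": 0,"jaw": 0},{"dp": [-7.5,0,-15.5],"roll": 0,"jaw": 0},{"dp": [-12,0,-23],"roll": 0,"jaw": 0},{"dp": [-16.5,0,-30],"roll": 0,"jaw": 0},{"dp": [-21.5,0,-36.5],"roll": 0,"jaw": 0}])

```text
time_s: 8.78
tcp_pos: [0.5452, 0.0597, 0.175]
eef_rot: [179.8, -0.3, -111.0]
contact_force: [-5.9, -5.0, 3.3]
gripper_width: 0.0003
gripper_force: 3.6
```

```bash
python3 - <<'E'
from go import *
s=st()
E
```

```text
t 8.78 p [0.5452 0.0597 0.175 ] case xy [-62.2  -0.5] rot [ 179.8   -0.3 -111. ] F uvz [-6.8  3.7  3.3] w 0.00033745237884821725 j6 -47.8
```

>>> send_rows(steps=[{"dp": [-5.8,0.3,-6.5],"roll": 0,"jaw": 0},{"dp": [-11.8,0.5,-12.7],"roll": 0,"jaw": 0},{"dp": [-18,0.7,-18.6],"roll": 0,"jaw": 0},{"dp": [-24.6,1,-24.2],"roll": 0,"jaw": 0},{"dp": [-31.5,1,-29.4],"roll": 0,"jaw": 0}])

```text
time_s: 9.4
tcp_pos: [0.5576, 0.0911, 0.2049]
eef_rot: [180.0, -0.1, -111.0]
contact_force: [-2.0, -2.5, 1.3]
gripper_width: 0.0005
gripper_force: 1.5
```

```bash
python3 - <<'E'
from go import *
s=st()
E
```

```text
t 9.4 p [0.5576 0.0911 0.2049] case xy [-28.5  -0.8] rot [ 1.80e+02 -1.00e-01 -1.11e+02] F uvz [-3.   1.   1.3] w 0.0004966963730948005 j6 -50.2
```

>>> send_rows(steps=[{"dp": [-7.3,0,-4.9],"roll": 0,"jaw": 0},{"dp": [-14.8,0,-9.4],"roll": 0,"jaw": 0},{"dp": [-22.3,0,-13.6],"roll": 0,"jaw": 0},{"dp": [-30.2,0,-17.3],"roll": 0,"jaw": 0},{"dp": [-38.2,0,-20.7],"roll": 0,"jaw": 0}])

```text
time_s: 10.02
tcp_pos: [0.5722, 0.1278, 0.2257]
eef_rot: [-180.0, 0.0, -111.0]
contact_force: [-0.2, -0.2, 0.2]
gripper_width: 0.0004
gripper_force: 0.5
```

>>> send_rows(steps=[{"dp": [-8.2,0,-2.9],"roll": 0,"jaw": 0},{"dp": [-16.6,0,-5.5],"roll": 0,"jaw": 0},{"dp": [-25,0,-7.6],"roll": 0,"jaw": 0},{"dp": [-33.5,0,-9.3],"roll": 0,"jaw": 0},{"dp": [-42,0,-10.5],"roll": 0,"jaw": 0}])

```text
time_s: 10.65
tcp_pos: [0.5871, 0.1669, 0.2361]
eef_rot: [-180.0, 0.0, -111.0]
contact_force: [-0.4, -0.9, -0.5]
gripper_width: 0.0004
gripper_force: 0.3
```

```bash
python3 - <<'E'
from go import *
s=st()
E
```

```text
t 10.65 p [0.5871 0.1669 0.2361] case xy [52.9 -1.2] rot [-180.    0. -111.] F uvz [-1.   0.1 -0.5] w 0.0003670858959226546 j6 -55.2
```

>>> send_rows(steps=[{"dp": [-8.7,0,-3],"roll": 0,"jaw": 0},{"dp": [-17,0,-5],"roll": 0,"jaw": 0},{"dp": [-26,0,-7],"roll": 0,"jaw": 0},{"dp": [-34,0,-8],"roll": 0,"jaw": 0},{"dp": [-42,0,-8],"roll": 0,"jaw": 0}])

```text
time_s: 11.28
tcp_pos: [0.6022, 0.2062, 0.2441]
eef_rot: [-180.0, 0.0, -111.0]
contact_force: [-0.3, 0.1, 0.0]
gripper_width: 0.0003
gripper_force: 0.0
```

>>> send_rows(steps=[{"dp": [-6,0,1],"roll": 0,"jaw": 0},{"dp": [-12,0,2],"roll": 0,"jaw": 0},{"dp": [-18,0,3],"roll": 0,"jaw": 0},{"dp": [-24,0,4],"roll": 0,"jaw": 0},{"dp": [-28,0,5],"roll": 0,"jaw": 0}])

```text
time_s: 11.9
tcp_pos: [0.6123, 0.2323, 0.2393]
eef_rot: [-180.0, 0.0, -111.0]
contact_force: [-1.1, 1.9, 4.8]
gripper_width: 0.0005
gripper_force: 2.3
```

```bash
python3 - <<'E'
from go import *
from h import *
s=st()
c=r.capture("scene"); np.savez("s7.npz",**c)
cv2.imwrite("pics/s7.png",cv2.resize(c["image"][40:280,200:440],None,fx=2.5,fy=2.5,interpolation=cv2.INTER_CUBIC))
for t in(1.6,1.75,1.92): print(t,proj(c,[np.r_[C+(.08-.174*np.cos(t))*u-k*.14*v,.0555+.174*np.sin(t)] for k in(-1,1)]).round(0).tolist())
E
```

```text
t 11.9 p [0.6123 0.2323 0.2393] case xy [123.   -1.3] rot [-180.    0. -111.] F uvz [1.4 1.7 4.8] w 0.0005194106531620356 j6 -58.8
1.6 [[339.0, 82.0], [414.0, 167.0]]
1.75 [[349.0, 80.0], [424.0, 163.0]]
1.92 [[358.0, 78.0], [434.0, 160.0]]
```

View pics/s7.png

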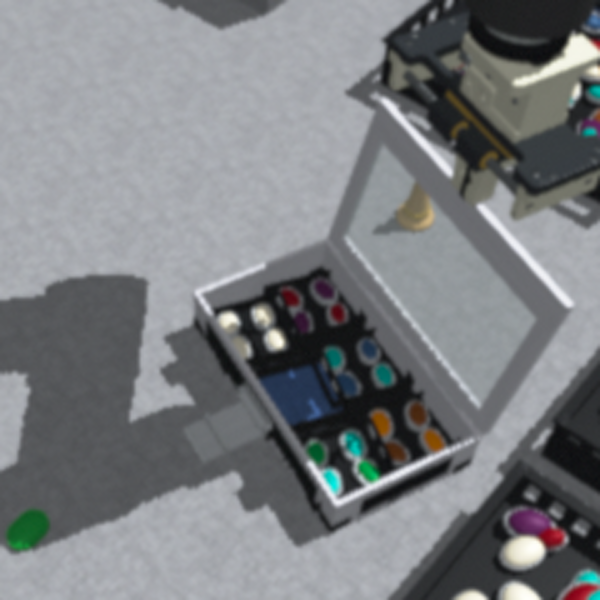

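The lid is leaning back. Its lip ends sit at image (352,79) and (428,162), which puts it at about 1.8 rad, and the latch is down and level. The blue compartment is front middle at zoom (300,395). The fingertips touch the lid's top edge, so I lift straight off.

>>> send_rows(steps=[{"dp": [0,0,-5],"roll": 0,"jaw": 0},{"dp": [0,0,-12],"roll": 0,"jaw": 0},{"dp": [0,0,-20],"roll": 0,"jaw": 0},{"dp": [0,0,-20],"roll": 0,"jaw": 0}])

```text
time_s: 12.45
tcp_pos: [0.6123, 0.2317, 0.2601]
eef_rot: [-179.9, 0.1, -111.0]
contact_force: [-1.2, -0.3, -0.2]
gripper_width: 0.0001
gripper_force: 0.0
```

```bash
cat > lid.py <<'E'
from go import *
from h import *
s=st()
c=r.capture("scene"); np.savez("s8.npz",**c)
a=dict(np.load("s7.npz"))
# white top-edge strip of lip near right end: bright rows per column
for q in(a,c):
    g=cv2.cvtColor(q["image"],cv2.COLOR_BGR2GRAY).astype(int)
    print([ (x, int(np.argmax(g[145:175,x]))+145, int(g[145:175,x].max())) for x in range(414,436,2)])
for t in(1.7,1.75,1.8,1.85,1.92): print(t,proj(c,[np.r_[C+(.08-.174*np.cos(t)+.004*np.sin(t))*u-.14*v,.0555+.174*np.sin(t)+.004*np.cos(t)]]).round(1).tolist())
E
python3 lid.py
```

```text
t 12.45 p [0.6123 0.2317 0.2601] case xy [122.3  -1.5] rot [-1.799e+02  1.000e-01 -1.110e+02] F uvz [-0.7  1.  -0.2] w 0.00010335309454334937 j6 -58.8
[(414, 147, 239), (416, 149, 239), (418, 151, 239), (420, 153, 238), (422, 155, 236), (424, 158, 238), (426, 160, 239), (428, 161, 227), (430, 147, 177), (432, 146, 176), (434, 160, 178)]
[(414, 161, 156), (416, 168, 156), (418, 166, 152), (420, 145, 207), (422, 145, 233), (424, 148, 235), (426, 150, 234), (428, 152, 233), (430, 154, 233), (432, 156, 234), (434, 159, 234)]
1.7 [[422.1, 163.7]]
1.75 [[425.3, 162.6]]
1.8 [[428.4, 161.7]]
1.85 [[431.3, 160.9]]
1.92 [[435.2, 160.1]]
```

>>> send_rows(steps=[{"dp": [566,-92,0],"roll": 1.553,"jaw": 75},{"dp": [566,-92,0],"roll": 1.553,"jaw": 75},{"dp": [566,-92,0],"roll": 1.553,"jaw": 75},{"dp": [566,-92,0],"roll": 1.553,"jaw": 75},{"dp": [566,-92,0],"roll": 1.553,"jaw": 75}])

```text
time_s: 13.12
tcp_pos: [0.5473, -0.0761, 0.259]
eef_rot: [180.0, 0.0, -165.0]
contact_force: [0.5, -0.8, -0.8]
gripper_width: 0.0448
gripper_force: 0.0
```

```bash
python3 -c "
from go import *
s=st(); rel(s,[.4965,-.329,.13],160)"
```

```text
t 13.12 p [ 0.5473 -0.0761  0.259 ] case xy [-188.2  -51.2] rot [ 180.    0. -165.] F uvz [-0.6 -0.8 -0.8] w 0.044823211029094166 j6 -87.4
dp mm [ 114.4 -231.3  129. ] roll 0.61
```

>>> send_rows(steps=[{"dp": [114,-231,129],"roll": 0.61,"jaw": 75},{"dp": [114,-231,129],"roll": 0.61,"jaw": 75},{"dp": [114,-231,129],"roll": 0.61,"jaw": 75},{"dp": [114,-231,129],"roll": 0.61,"jaw": 75},{"dp": [114,-231,129],"roll": 0.61,"jaw": 75}])

```text
time_s: 13.75
tcp_pos: [0.4975, -0.3291, 0.1282]
eef_rot: [-180.0, -0.1, 160.2]
contact_force: [1.0, 1.3, -0.3]
gripper_width: 0.0656
gripper_force: 0.0
```

```bash
python3 - <<'E'
from go import *
from h import *
s=st(); rel(s,[.4965,-.329,.023],160)
c=r.capture("scene"); 
cv2.imwrite("pics/s9.png",cv2.resize(c["image"][220:400,90:290],None,fx=3,fy=3,interpolation=cv2.INTER_CUBIC))
print(proj(c,[s["tcp_pos"],[.4965,-.329,.012]]).round(1).tolist())
E
```

```text
t 13.75 p [ 0.4975 -0.3291  0.1282] case xy [-442.4  -95.3] rot [-1.800e+02 -1.000e-01  1.602e+02] F uvz [ 1.6 -0.5 -0.3] w 0.06557019351165373 j6 -95.1
dp mm [  0.7  -0.2 105.2] roll 0.003
[[165.1, 283.9], [177.9, 303.9]]
```

View pics/s9.png

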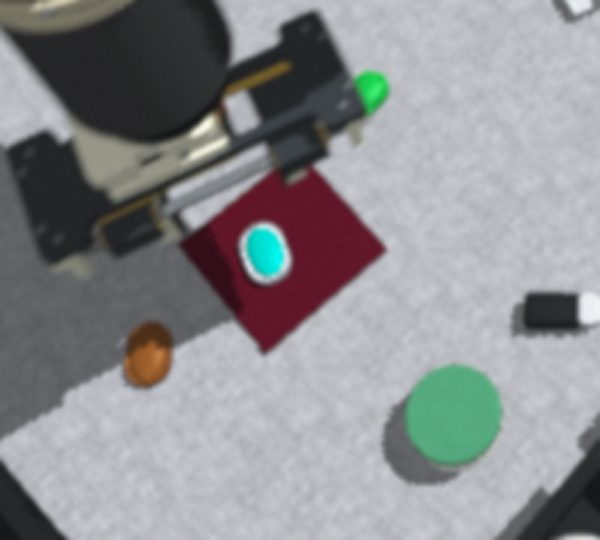

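The turquoise lies at image (179,304), between the open fingers and lined up with them. I'll lower and grip.

>>> send_rows(steps=[{"dp": [0,0,50],"roll": 0,"jaw": 75},{"dp": [0,0,85],"roll": 0,"jaw": 75},{"dp": [0,0,102],"roll": 0,"jaw": 75},{"dp": [0,0,108],"roll": 0,"jaw": 75},{"dp": [0,0,108],"roll": 0,"jaw": 75}], newtons=15)

```text
time_s: 14.42
tcp_pos: [0.4997, -0.3272, 0.0227]
eef_rot: [-180.0, 0.0, 160.4]
contact_force: [-0.4, -0.3, 1.2]
gripper_width: 0.0658
gripper_force: 0.0
```

>>> send_rows(steps=[{"dp": [0,0,0],"roll": 0,"jaw": 20},{"dp": [0,0,0],"roll": 0,"jaw": 20},{"dp": [0,0,0],"roll": 0,"jaw": 20},{"dp": [0,0,0],"roll": 0,"jaw": 20},{"dp": [0,0,0],"roll": 0,"jaw": 20}], newtons=15)

```text
time_s: 15.05
tcp_pos: [0.4993, -0.3272, 0.0222]
eef_rot: [-180.0, 0.0, 160.3]
contact_force: [0.0, 1.2, 2.0]
gripper_width: 0.0295
gripper_force: 15.0
```

>>> send_rows(steps=[{"dp": [0,0,-15],"roll": 0,"jaw": 20},{"dp": [0,0,-50],"roll": -0.1,"jaw": 20},{"dp": [0,0,-100],"roll": -0.28,"jaw": 20},{"dp": [0,0,-130],"roll": -0.45,"jaw": 20},{"dp": [0,0,-130],"roll": -0.6,"jaw": 20}])

```text
time_s: 15.68
tcp_pos: [0.5008, -0.3278, 0.1563]
eef_rot: [-179.8, 0.3, -165.0]
contact_force: [0.1, -0.3, -1.4]
gripper_width: 0.0294
gripper_force: 15.0
```

```bash
python3 go.py -37 0 150 -111
```

```text
t 15.68 p [ 0.5008 -0.3278  0.1563] case xy [-439.9  -97.9] rot [-179.8    0.3 -165. ] F uvz [-0.2 -0.2 -1.4] w 0.02936960728667126 j6 -60.5
dp mm [-157.8  383.4    5.8] roll -0.942
```

>>> send_rows(steps=[{"dp": [-158,383,2],"roll": -0.942,"jaw": 20},{"dp": [-158,383,2],"roll": -0.942,"jaw": 20},{"dp": [-158,383,2],"roll": -0.942,"jaw": 20},{"dp": [-158,383,2],"roll": -0.942,"jaw": 20},{"dp": [-158,383,2],"roll": -0.942,"jaw": 20}])

```text
time_s: 16.3
tcp_pos: [0.5411, -0.0154, 0.1517]
eef_rot: [-179.9, 0.0, -111.2]
contact_force: [1.4, -0.5, -1.3]
gripper_width: 0.0294
gripper_force: 15.0
```

```bash
python3 go.py -37 0 110 -111
```

```text
t 16.3 p [ 0.5411 -0.0154  0.1517] case xy [-133.9  -23.7] rot [-179.9    0.  -111.2] F uvz [ 0.  -1.5 -1.3] w 0.02944812181387027 j6 -40.3
dp mm [-96.7  24.1  41.8] roll -0.004
```

>>> send_rows(steps=[{"dp": [-97,24,0],"roll": -0.004,"jaw": 20},{"dp": [-97,24,10],"roll": -0.004,"jaw": 20},{"dp": [-97,24,35],"roll": -0.004,"jaw": 20},{"dp": [-97,24,35],"roll": -0.004,"jaw": 20}])

```text
time_s: 16.8
tcp_pos: [0.5531, 0.0816, 0.1146]
eef_rot: [179.9, -0.1, -111.3]
contact_force: [-0.3, -0.5, 0.1]
gripper_width: 0.0296
gripper_force: 15.0
```

```bash
python3 - <<'E'
from go import *
from h import *
s=st(); rel(s,np.r_[C-.037*u,.0315],-111)
c=r.capture("scene"); 
cv2.imwrite("pics/s10.png",cv2.resize(c["image"][120:260,240:400],None,fx=4,fy=4,interpolation=cv2.INTER_CUBIC))
P=proj(c,[np.r_[C-.037*u,.014],s["tcp_pos"]]+[np.r_[C+(-.037+a*.035)*u+b*.04225*v,.028] for a,b in((-1,-1),(-1,1),(1,1),(1,-1))])
print(P.round(1).tolist(),((P-[240,120])*4).round(0).tolist())
E
```

```text
t 16.8 p [0.5531 0.0816 0.1146] case xy [-39.   -0.1] rot [ 1.799e+02 -1.000e-01 -1.113e+02] F uvz [-0.6  0.1  0.1] w 0.029633391059238682 j6 -49.7
dp mm [-2.2 -0.1 83.1] roll -0.005
[[317.8, 198.8], [320.1, 175.1], [314.5, 214.1], [297.7, 188.7], [321.7, 178.3], [339.2, 202.8]] [[311.0, 315.0], [321.0, 220.0], [298.0, 376.0], [231.0, 275.0], [327.0, 233.0], [397.0, 331.0]]
```

View pics/s10.png

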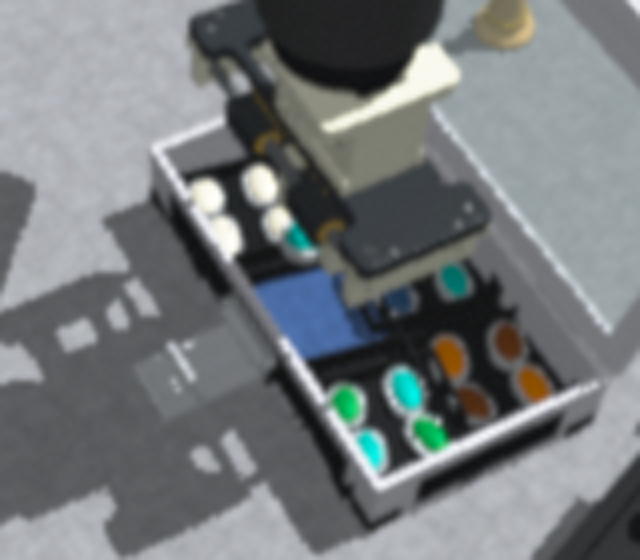

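The held turquoise at zoom (300,237) hangs over the blue compartment, whose floor centre is near zoom (316,315). I'll lower it in, then creep to the floor.

>>> send_rows(steps=[{"dp": [-1,0,30],"roll": 0,"jaw": 20},{"dp": [-1,0,55],"roll": 0,"jaw": 20},{"dp": [-1,0,70],"roll": 0,"jaw": 20},{"dp": [-1,0,79],"roll": 0,"jaw": 20},{"dp": [-1,0,79],"roll": 0,"jaw": 20}])

```text
time_s: 17.48
tcp_pos: [0.5549, 0.0823, 0.0366]
eef_rot: [180.0, -0.0, -111.4]
contact_force: [-0.2, 0.2, -0.7]
gripper_width: 0.0294
gripper_force: 15.0
```

```bash
python3 go.py
```

```text
t 17.48 p [0.5549 0.0823 0.0366] case xy [-37.7  -1.5] rot [ 180.    -0.  -111.4] F uvz [ 0.1  0.3 -0.7] w 0.029391996655665872 j6 -49.8
```

>>> send_rows(steps=[{"dp": [0,1,2],"roll": 0,"jaw": 20},{"dp": [0,1,4],"roll": 0,"jaw": 20},{"dp": [0,1,5.5],"roll": 0,"jaw": 20},{"dp": [0,1,5.5],"roll": 0,"jaw": 20}])

```text
time_s: 17.98
tcp_pos: [0.5539, 0.083, 0.0312]
eef_rot: [-180.0, 0.0, -111.3]
contact_force: [-0.7, 0.2, 0.4]
gripper_width: 0.0298
gripper_force: 15.0
```

>>> send_rows(steps=[{"dp": [0,0,1],"roll": 0,"jaw": 20},{"dp": [0,0,1],"roll": 0,"jaw": 20},{"dp": [0,0,1],"roll": 0,"jaw": 20}])

```text
time_s: 18.35
tcp_pos: [0.554, 0.083, 0.0311]
eef_rot: [-180.0, 0.0, -111.3]
contact_force: [-3.8, 1.5, 11.5]
gripper_width: 0.0296
gripper_force: 15.0
```

It rests on the floor, so I open slightly and retreat.

>>> send_rows(steps=[{"dp": [0,0,-1],"roll": 0,"jaw": 41},{"dp": [0,0,-1],"roll": 0,"jaw": 41},{"dp": [0,0,-1],"roll": 0,"jaw": 41},{"dp": [0,0,-1],"roll": 0,"jaw": 41}])

```text
time_s: 18.85
tcp_pos: [0.5551, 0.0827, 0.0313]
eef_rot: [-179.9, 0.0, -111.3]
contact_force: [4.7, -3.9, -0.4]
gripper_width: 0.0357
gripper_force: 2.8
```

>>> send_rows(steps=[{"dp": [0,0,-6],"roll": 0,"jaw": 41},{"dp": [0,0,-20],"roll": 0,"jaw": 41},{"dp": [0,0,-60],"roll": 0,"jaw": 41},{"dp": [0,0,-110],"roll": 0,"jaw": 41},{"dp": [0,0,-130],"roll": 0,"jaw": 41}])

```text
time_s: 19.48
tcp_pos: [0.5548, 0.0833, 0.1648]
eef_rot: [-179.8, 0.2, -111.3]
contact_force: [1.0, 0.4, -0.3]
gripper_width: 0.036
gripper_force: 0.0
```

>>> send_rows(steps=[{"dp": [60,0,-20],"roll": 0,"jaw": 41},{"dp": [120,0,-20],"roll": 0,"jaw": 41},{"dp": [180,0,-20],"roll": 0,"jaw": 41},{"dp": [220,0,-20],"roll": 0,"jaw": 41},{"dp": [220,0,-20],"roll": 0,"jaw": 41}])

```text
time_s: 20.1
tcp_pos: [0.4723, -0.1239, 0.1817]
eef_rot: [-180.0, 0.0, -111.5]
contact_force: [-0.5, 1.0, 1.2]
gripper_width: 0.0358
gripper_force: 0.0
```

```bash
python3 - <<'E'
from go import *
from h import *
s=st()
c=r.capture("scene")
cv2.imwrite("pics/s11.png",cv2.resize(c["image"][60:260,240:460],None,fx=3,fy=3,interpolation=cv2.INTER_CUBIC))
h=cv2.cvtColor(c["image"],cv2.COLOR_BGR2HSV)
P=proj(c,[np.r_[C-.037*u,.024]])[0]; x,y=P.astype(int); m=np.zeros(h.shape[:2],bool); m[y-8:y+9,x-9:x+10]=((h[...,0]>78)&(h[...,0]<100)&(h[...,1]>90))[y-8:y+9,x-9:x+10]
k=np.argwhere(m)[:,::-1].mean(0); d=ray(c,[k],.024)[0,:2]-C; print(m.sum(),k,"case",(1000*np.array([d@u,d@v])).round(1))
E
```

```text
t 20.1 p [ 0.4723 -0.1239  0.1817] case xy [-259.8    1.8] rot [-180.     0.  -111.5] F uvz [0.8 0.8 1.2] w 0.03583998655721103 j6 -29.9
110 [317.26363636 196.58181818] case [-38.9   1. ]
```

View pics/s11.png

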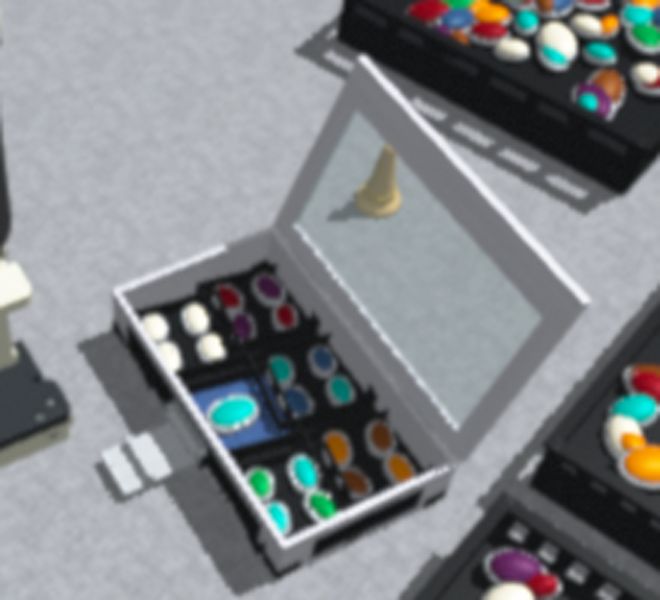

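The turquoise lies flat, stone up, at image (317,197) in the blue compartment. The lid leans on its stop, the latch is down, and the cone is standing where it was. I'll hand it in.

```bash
python3 -c "
from plant import r
print(r.close_job())"
```

```text
the job is handed in; nothing more can be done
None
```

I handed the job in at about 20 s: the latch is down, the lid leans back on its stop, and the turquoise lies stone up in the empty front middle compartment; no verdict came back.

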